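# Hang a steering-column switch on the parts tree

## Robot

A 6-joint arm with a two-finger parallel gripper is mounted at the origin on the work surface. World frame = base frame: x ahead of the robot, y to its left, z up, the work surface at z = 0. Lengths are in mm, angles in rad, forces in N, time in s.
With the tool pointing down it reaches from about 275 to 850 mm from the base axis. Payload 19 kg.
Tool frame: the origin (TCP) lies midway between the tips of the shut fingers; the grasp point (between the pads) lies 19 mm behind it; z points along the fingers, y is the direction in which the jaws open and shut (so a half turn about z gives the same grasp; the last joint's range is limited). The gripper opens to 85 mm and grips with 20 to 120 N. Pads are 22 mm wide; open, the fingers measure 114 mm over their backs; the gripper's body (76 mm by 85 mm) begins 54 mm behind the grasp point. The pads swing forward as they close: fully open they stand 13 mm farther back than shut.
Start: joints at [1.045, 0.15, 1.437, -0, 1.554, -0.134], TCP at [219.566, 531.395, 231.267] pointing down, gripper open.
Joint ranges: [-2.8, 2.8], [-0.68, 2.1], [0.12, 2.68], [-1.39, 4.53], [0.16, 2.79], [-2.81, 2.81]. Speed limits (rad/s): [1.89, 1.89, 2.22, 3.01, 3.01, 3.01].

## Interface

Orientations are given as a 3x3 rotation matrix whose columns are the frame's x, y, z axes.
In Python, from workcell import r, optics, look_for, masks_of, mark_of gives the robot as it stands.
- The arm moves only by the tool step_arm, never from a script. Its argument "motion" is one flat list of numbers, 4 for each row, row after row: the shift along the tool's x, y, z in mm, then the turn about the tool's z in degrees. In form: [x, y, z, twist, x, y, z, twist, ...]. A call has 1 to 20 rows; each row is the pose to reach, as a shift and turn from the pose commanded when the call began, along the tool's axes at that moment; what a row does not reach only later rows make up. A row lasts 1/8 s, in which the tool goes at most 62.5 mm and 10.7 degrees, less where a joint would pass 70% of its speed; a pose out of reach is approached as far as the arm can. A call with a gripper value outside its range is refused whole. "grip" is the closure, from 0 (fully open) to 1 (shut), set as the call begins (left out, the last holds). The fingers move at their own pace and stop on an object; the grip force is fixed at half the most. Time passes only in rows, so rows that repeat a pose let the fingers close. It gives the time, the measured TCP pose, the force and the opening at its end, in the units of the state.
- r.read_state(): the state, without advancing time (a new reading comes with each control period).
- optics.capture(name): name is "scene" or "top" or "wrist"; returns (picture, depth): 420x560x3 uint8, red, green, blue; 420x560 float32, mm along the optical axis (not along the pixel's ray), 0 where there is no reading.
- optics.get_calibration(name): a dict with "fx", "fy", "cx", "cy" (pixels), "pose" (4x4, takes a point from camera to world coordinates); the wrist camera has in their place "T_tool_cam" (4x4, takes a point from camera to tool coordinates, whose origin is the TCP and whose axes are the flange's). Camera axes: x right, y up, looking along -z (the intrinsics and any distortion apply to the point x, -y, -z); pixel columns grow to the right and rows downward; lengths in mm; the calibration is good to about 2 mm. A picture is of the moment at which its call begins: read the wrist's pose just before it. get_calibration takes no time and is no camera call.
- r.job_done(): hands the job in, once; it reports no verdict.
Trained networks look in the newest picture that a camera, given by its name, has taken for a name from the list of things; names that differ only in an ending like _2 or _b are one class to them, and where a whole thing is asked for, a point or a joint stands for the part that bears it (a point fixed in the world has none). Each returns a list of dicts, best first, with "score" (0 to 1); they miss things now and then, are a little off and sometimes report something else, mostly with a low value. They report only what shows in the picture. A call takes as long as a camera call. They do not tell look-alikes from the thing itself.
- look_for(camera, label): "box" ([centre column, centre row, width, height] in pixels, round what is visible of it).
- masks_of(camera, label): "mask" (420x560 bool, what is visible of it) and "box" ([centre column, centre row, width, height] in pixels, round what is visible of it).
- mark_of(camera, label): "uv" ([column, row] in pixels: a listed point, or the origin of a listed thing).
The state is a dict: "time_s": time; "q": joint angles; "qvel": joint speeds; "effort": joint torques, N m; "position": TCP position; "tcp_rot": TCP orientation; "wrist_force": force on the tool from outside, world axes, zero at the start; "ft_torque": the same for the moment, N m; "finger_gap": finger opening in mm.
Only numpy, scipy, OpenCV 4.12 (cv2) and the standard library are available. Lean on these libraries where they do the work, as an engineer would, in place of code of your own. Each camera call takes 0.05 s, during which the arm holds its last target. There are 200 camera calls.

## Task

Turn the parts tree until its empty branch stands over the yellow arrow on its base, then hang the loose steering-column switch by its bore on that branch. Before letting go, push the switch in along the branch and press it gently, with about 9 newtons for half a second and never to the end of its travel, against the branch's sprung orange stop (feel for it: its place varies); leave the switch hanging upright and free, the branch still over the arrow, and everything else undisturbed.

Things in the scene. Friction and masses are not known exactly. Their poses are not given: they have to be found in the camera images.
- tree_base: Fixed round black base of the parts tree, 200 mm across, 12 mm thick; origin under its centre, on the tree's vertical turning axis. Its -x axis is the direction of the yellow arrow (roughly towards the robot). The tree on it has three level branches 120 degrees apart; the other two carry fixed switches (out to 101 mm, 105 mm to each side, up to 220 mm high) that turn with it.
- tree (a joint): Turning angle of the tree about the vertical axis, rad, counter-clockwise from above positive, 0 when the empty branch is exactly over the yellow arrow; stops at -0.6 and 4.0. Starts between 1.0 and 2.6, so turn it clockwise. It stays where it is left; turning needs about 0.25 N m (5 N at the crank peg).
- peg_grip (a point): Grip point of the tree's blue upright crank peg: 16 mm diameter, 50 mm from the turning axis, directly opposite the empty branch; peg spans heights 187 to 286 mm, this point is at 262 mm. Pinched from above and led around the axis, it turns the tree; the round peg turns between the fingers and floats on a spring up to 6 mm in or out (0.6 N per mm).
- branch_root (a point): Point on the turning axis at the height of the branch axis (140 mm). Its -x axis runs out along the empty branch, z up. The hub around it has 20 mm radius up to height 174 mm.
- branch_tip (a point): Outer end of the empty branch, on its axis, 128 mm from the turning axis. Branch: level steel rod, 18 mm diameter, with a red upright lip pin (7 mm thick, centre 125 mm from the turning axis) reaching 14 mm above the branch axis.
- buffer (a joint): Compression of the sprung orange stop disc on the empty branch (52 mm diameter, facing outwards), m: 0 free, 0.007 bottomed. Needs about 2 N to start and 1.5 N more per mm (about 9 N at 4.5 mm); beyond 7 mm it is rigid. It rides on a collar clamped at an unmeasured place: the free disc's outer face is anywhere from 54 to 88 mm from the turning axis.
- unit_grip (a point): Centre of the grey connector tower on top of the loose black switch, to be gripped from above: 22 mm along x, 26 along y, 46 high. x is the bore axis, y runs along the cream stalks, z up. Body 26 mm thick (x), 118 wide, 90 high, 209 over the stalks; foot 46 x 96 mm. It stands upright on the bench, this point 113 mm above its underside. Mass 0.22 to 0.45 kg.
- unit_bore (a point): Centre of the switch's round through bore, 35 mm diameter, 26 mm long, axis along x, 65 mm straight below point unit_grip and 48 mm above the underside. Hanging at rest the bore's top lies on the branch, so this point is about 8 mm below the branch axis.
- screwdriver: Bystander: loose screwdriver lying on the bench. Leave alone.
- jar: Bystander: glass jar, 56 mm diameter, 75 mm high, origin under its centre. Leave alone.
- dish: Bystander: steel dish, 90 mm diameter, 30 mm high, origin under its centre. Leave alone.
- collar_ring: Bystander: aluminium ring, 60 mm diameter, 18 mm high, origin under its centre. Leave alone.
- bracket: Bystander: dark steel angle bracket, 70 x 40 x 40 mm, origin under its base. Leave alone.
- plug: Bystander: black and green plug, 45 x 30 x 30 mm, origin under its centre. Leave alone.
Not all that is in view belongs to the job. Leave any blue or green look-alike of the part that bears unit_grip alone.

How it is judged (in metres and radians):
On the way, in this order (a step that is already met when the one before it is completed fails the run):
1. the empty branch stands over the yellow arrow, within 0.15 rad (value of joint tree between -0.15 and 0.15 rad), for 0.2 s.
2. the switch, threaded on the branch, presses the sprung stop in by 3 mm or more for 0.3 s (value of joint buffer above 0.003 m and contact force between unit and tree above 3 N and x of unit_bore in the frame of branch_root between -0.108 and -0.055 m and y of unit_bore in the frame of branch_root between -0.018 and 0.018 m and z of unit_bore in the frame of branch_root between -0.018 and 0.018 m), for 0.3 s.
At the end, for the whole second after the job is handed in: The switch hangs at rest and released on the empty branch: bore centre 56 to 110 mm from the turning axis, 4 to 13 mm below the branch axis and within 12 mm of it sideways, upright within 0.2 rad, carried by the tree; the branch is within 0.2 rad of the yellow arrow (value of joint tree between -0.2 and 0.2 rad and x of unit_bore in the frame of branch_root between -0.11 and -0.056 m and y of unit_bore in the frame of branch_root between -0.012 and 0.012 m and z of unit_bore in the frame of branch_root between -0.013 and -0.004 m and angle between unit_grip's own z axis and vertical below 0.2 rad and linear speed of unit below 0.02 m/s and contact force between unit and tree above 1 N); the robot touches nothing.
It fails at once if the sprung stop is bottomed (pressed in by more than 6.6 mm, about 12 N) (value of joint buffer above 0.0066 m).
It fails at once if the switch is knocked or forced against the tree with more than 40 N (contact force between unit and tree above 40 N).
It fails at once if a bystander is moved by more than 20 mm (distance of any of screwdriver, jar, dish, collar_ring, bracket, plug from where it was at the start of the episode above 0.02 m).
It also fails if it takes over 72 s, if anything falls off the work surface, if the arm or the gripper's body presses on something with over 40 N, if the wrist force passes 120 N, or if a joint passes its speed limit or range.

## Working session

There is one attempt and no reset: what is moved stays moved. The work goes in short steps, Python scripts to look and compute and a tool call to move; the robot and the scene stay as the last step left them, time stands still between calls to the robot, and variables do not carry over. Pictures are saved under pics/ and viewed, about 8 in all and at most 12, crops included, and the job is handed in when it is done.

Besides the shell and the picture viewer there is one more tool, called after "Emit:" as name(argument=value, ...) on one line, values as JSON. step_arm: Moves the arm, as the interface text tells. Its arguments: {"type":"object","properties":{"motion":{"type":"array"},"grip":{"type":"number"}},"required":["motion"]}

```bash
ls; mkdir -p pics; cat > h.py <<'E'
import numpy as np, cv2
from workcell import r, optics, look_for, masks_of, mark_of
def cap(n,save=None):
    s=r.read_state(); im,d=optics.capture(n)
    if save: cv2.imwrite('pics/'+save,im[:,:,::-1])
    c=optics.get_calibration(n)
    if n=='wrist':
        T=np.eye(4);T[:3,:3]=s['tcp_rot'];T[:3,3]=s['position'];P=T@np.array(c['T_tool_cam'])
    else: P=np.array(c['pose'])
    return im,d,c,P
def ray(c,P,u,v):
    k=np.array([(u-c['cx'])/c['fx'],-(v-c['cy'])/c['fy'],-1.]); return P[:3,3],P[:3,:3]@k
def at_z(c,P,uv,z):
    o,k=ray(c,P,*uv); return o+k*(z-o[2])/k[2]
def at_d(c,P,uv,d):
    o,k=ray(c,P,*uv); return o+k*d
def cloud(c,P,d,m=None):
    v,u=np.nonzero((d>0)&(m if m is not None else True)); dd=d[v,u]
    k=np.stack([(u-c['cx'])/c['fx']*dd,-(v-c['cy'])/c['fy']*dd,-dd],1)
    return k@P[:3,:3].T+P[:3,3]
E
python3 - <<'E'
from h import *
for n in ['scene','top']:
    im,d,c,P=cap(n,n+'0.png'); print(n,{k:v for k,v in c.items() if k!='pose'},P.round(2).tolist())
    for l,z in [('tree_base',12),('peg_grip',262),('branch_tip',140),('branch_root',140),('unit_grip',113),('unit_bore',48)]:
        for m in mark_of(n,l)[:4]:
            print(l,round(m['score'],2),np.round(m['uv']),at_z(c,P,m['uv'],z).round(0))
a=cv2.imread('pics/scene0.png');b=cv2.imread('pics/top0.png')
print(r.read_state())
E
```

```text
pics
scene {'fx': 391.42162367388016, 'fy': 391.42162367388016, 'cx': 278.42133790346696, 'cy': 209.63991416899256} [[-0.23, -0.78, 0.57, 1023.73], [0.97, -0.18, 0.15, 116.14], [-0.01, 0.59, 0.8, 959.69], [0.0, 0.0, 0.0, 1.0]]
tree_base 0.65 [270. 239.] [453. -57.  12.]
tree_base 0.64 [321. 315.] [643. 123.  12.]
peg_grip 0.6 [354. 260.] [614. 166. 262.]
peg_grip 0.34 [202. 224.] [ 601. -164.  262.]
branch_tip 0.86 [274. 304.] [692.  16. 140.]
branch_tip 0.34 [143. 286.] [ 718. -286.  140.]
branch_root 0.84 [325. 290.] [633. 121. 140.]
branch_root 0.74 [323. 316.] [695. 126. 140.]
unit_grip 0.8 [135. 176.] [ 393. -471.  113.]
unit_grip 0.73 [219. 160.] [ 279. -255.  113.]
unit_grip 0.58 [197. 208.] [ 464. -256.  113.]
unit_bore 0.9 [220. 177.] [ 293. -257.   48.]
unit_bore 0.85 [206. 222.] [ 461. -241.   48.]
unit_bore 0.79 [143. 192.] [ 399. -464.   48.]
top {'fx': 498.2852343396071, 'fy': 498.2852343396071, 'cx': 273.02799848363105, 'cy': 200.9193329352179} [[-0.02, 1.0, -0.06, 386.39], [-1.0, -0.02, -0.01, -31.15], [-0.01, 0.06, 1.0, 1563.71], [0.0, 0.0, 0.0, 1.0]]
tree_base 0.64 
[... 525 characters left out ...]
2.37253300e-06,
        1.55381183e+00, -1.33959418e-01]), 'qvel': array([ 0.00080336, -0.00024408,  0.00151149,  0.00037502,  0.00163286,
       -0.00257105]), 'effort': array([-2.58094056e-03, -7.12653422e+01, -5.70978320e+01, -4.71486965e-04,
        1.41200831e-03,  5.21971697e-05]), 'position': array([219.56130252, 531.37651648, 231.26456838]), 'tcp_rot': array([[-9.24205208e-01,  3.81896229e-01, -6.57854669e-05],
       [ 3.81896234e-01,  9.24205202e-01, -1.08638705e-04],
       [ 1.93105589e-05, -1.25527679e-04, -9.99999992e-01]]), 'wrist_force': array([ 0.06133327,  0.08223427, -0.1890915 ]), 'ft_torque': array([ 0.02247475, -0.00549118, -0.03446271]), 'finger_gap': 85.4387192452103}
```

View pics/scene0.png

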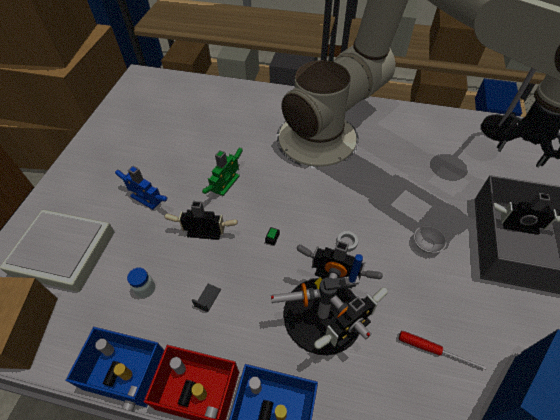

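View pics/top0.png

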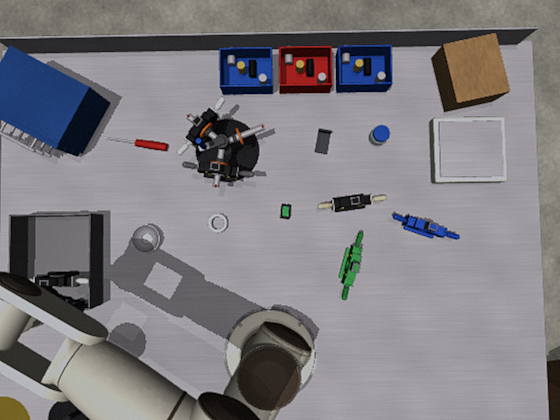

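The loose switch is the black one with cream stalks: scene (203,222), top (352,202). The blue switch at (142,188) and the green one at (224,172) in the scene view are look-alikes. A further black switch lies in a grey bin at scene (530,213), so it isn't standing on the bench. The tree is at scene (322,310), with its empty branch pointing to image-left at (275,297). Next I measure and check with one crop.

```bash
python3 - <<'E'
from h import *
a=cv2.imread('pics/scene0.png')
f=lambda x,y,w,h:cv2.resize(a[y:y+h,x:x+w],(400,int(h*400/w)),interpolation=cv2.INTER_CUBIC)
cv2.imwrite('pics/crop1.png',np.hstack([f(260,220,140,140),f(140,150,140,140)]))
for n in ['top','scene']:
    im,d,c,P=cap(n)
    hsv=cv2.cvtColor(im,cv2.COLOR_RGB2HSV)
    X=np.zeros((420,560,3)); vv,uu=np.nonzero(d>0); X[vv,uu]=cloud(c,P,d)
    near=np.hypot(X[...,0]-645,X[...,1]-118)<115
    for nm,lo,hi,zl,zh in [('peg',(100,120,40),(130,255,255),180,300),('yellow',(22,120,80),(35,255,255),0,25),('red',(0,150,60),(6,255,255),130,170),('orange',(8,150,80),(20,255,255),100,180)]:
        m=(cv2.inRange(hsv,lo,hi)>0)&near&(X[...,2]>zl)&(X[...,2]<zh)
        if m.sum(): 
            p=X[m]; print(n,nm,m.sum(),p.mean(0).round(1),p.min(0).round(0),p.max(0).round(0), np.argwhere(m).mean(0).round())
    # base disc: plane z~12 dark
    m=near&(abs(X[...,2]-12)<5)&(hsv[...,2]<70); p=X[m]
    if len(p)>10:
        print(n,'base ext',p.min(0).round(),p.max(0).round(),cv2.minEnclosingCircle(p[:,:2].astype(np.float32)))
    for l in ['unit_grip','peg_grip','branch_root']:
        for q in masks_of(n,l)[:4]:
            p=X[q['mask']&(d>0)]; print(n,l,round(q['score'],2),np.round(q['box']),np.median(p,0).round())
    b=(abs(X[...,0]-463)<70)&(abs(X[...,1]+252)<130)&(X[...,2]>98)&(X[...,2]<130)
    p=X[b]; print('tower top',b.sum(),p.mean(0).round(1),p.min(0).round(),p.max(0).round(), cv2.minAreaRect(p[:,:2].astype(np.float32)))
    b=(abs(X[...,0]-463)<70)&(abs(X[...,1]+252)<130)&(X[...,2]>35)&(X[...,2]<130); p=X[b][:,:2]
    q=p-p.mean(0); w,V=np.linalg.eigh(q.T@q); print('axis',V[:,1],p.mean(0))
E
```

```text
top peg 33 [618.7 171.6 280.3] [612. 165. 197.] [628. 178. 290.] [140. 199.]
top red 1 [679.1  10.4 159.2] [679.  10. 159.] [679.  10. 159.] [126. 262.]
top orange 99 [647.2 133.5 160.2] [571.  66. 128.] [692. 192. 171.] [138. 219.]
top base ext [538.  28.   7.] [735. 224.  17.] ((637.3743896484375, 125.64723205566406), 99.58255767822266)
top unit_grip 0.89 [352. 204.  66.  18.] [ 462. -246.   72.]
top unit_grip 0.8 [352. 265.  23.  65.] [ 278. -244.   73.]
top unit_grip 0.78 [428. 226.  65.  25.] [ 384. -464.   72.]
top unit_grip 0.51 [219. 224.  20.  17.] [410. 158.  17.]
top peg_grip 0.43 [138. 143.  60.  16.] [659. 370.  21.]
top branch_root 0.68 [222. 142.  88.  91.] [634. 148. 156.]
tower top 21 [ 464.5 -245.6  116.2] [ 454. -265.   99.] [ 477. -217.  130.] ((463.930908203125, -240.68251037597656), (21.67503547668457, 45.942543029785156), 7.449407577514648)
axis [-0.05564288  0.99845073] [ 463.30844799 -254.34929841]
scene peg 191 [623.7 171.8 249.5] [611. 165. 189.] [627. 180. 288.] [267. 356.]
scene yellow 40 [556.1  99.4  13. ] [534.  92.   0.] [573. 106.  17.] [282. 318.]
scene red 2 [681.9   9.3 153. ] [681.   9. 153.] [683.  10. 153.] [296. 272.]
scene orange 162 [633.3 118.6 158.9] [572.  67. 109.] [714. 215. 174.] [286. 325.]
scene base ext [540.  27.   7.] [736. 220.  17.] ((637.308349609375, 125.48040771484375), 99.9516372680664)
scene unit_grip 0.89 [224. 173.  38.  50.] [ 285. -244.   65.]
scene unit_grip 0.71 [140. 189.  55.  41.] [ 398. -463.   67.]
scene unit_grip 0.56 [202. 219.  74.  40.] [ 475. -247.   65.]
scene peg_grip 0.77 [355. 267.  11.  28.] [625. 171. 251.]
scene branch_root 0.72 [329. 295. 122. 111.] [647. 152. 156.]
tower top 84 [ 471.9 -248.3  114.4] [ 453. -265.   99.] [ 478. -238.  130.] ((470.8163757324219, -246.85125732421875), (18.615089416503906, 32.01044464111328), 45.734527587890625)
axis [-0.065724    0.99783784] [ 469.97216165 -251.69477817]
```

View pics/crop1.png

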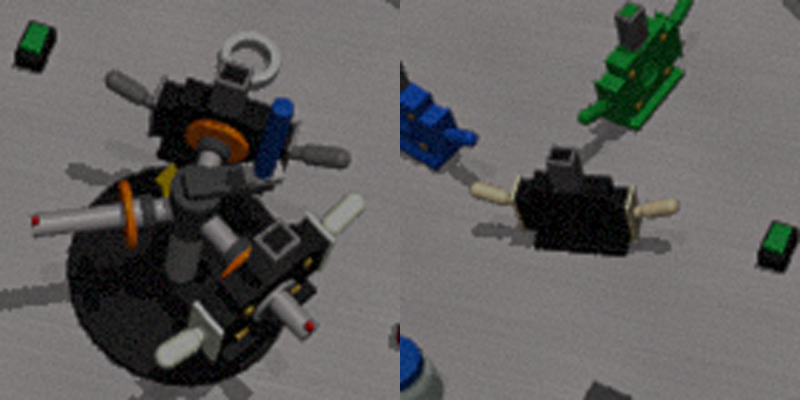

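Both are confirmed. The crop's right half shows the loose switch upright at about (570,210), black with cream stalks and a grey tower. The left half shows the empty branch pointing left with a red lip at (35,220), the blue peg at (275,135) and a bit of yellow arrow at (170,180). The axis is about (637,125.5), and the peg about (619,172), 50 mm from it as it should be. I go above the peg and look.

Emit:
step_arm(motion=[0,0,-60,0,0,0,-110,0,-506,-180,-110,0,-506,-180,-110,0,-506,-180,-110,0,-506,-180,-110,0,-506,-180,-110,0,-506,-180,-110,0,-506,-180,-110,0,-506,-180,-110,0,-506,-180,-110,0,-506,-180,-110,0,-506,-180,-110,0,-506,-180,-110,0], grip=0)

```text
time_s: 2.85
position: [617.9, 172.7, 341.7]
tcp_rot: [[-0.925, 0.381, 0.001], [0.381, 0.925, 0.0], [-0.0, 0.0, -1.0]]
wrist_force: [0.3, 0.1, -0.2]
finger_gap: 85.4
```

```bash
cat > tool.py <<'E'
from h import *
def rel(dw):  # world shift -> tool shift
    return (np.array(r.read_state()['tcp_rot']).T@np.array(dw,float)).round(1)
E
python3 - <<'E'
from tool import *
im,d,c,P=cap('wrist','w1.png'); print(np.array(c['T_tool_cam']).round(2).tolist(), r.read_state()['position'].round(1))
hsv=cv2.cvtColor(im,cv2.COLOR_RGB2HSV)
X=np.zeros((420,560,3)); vv,uu=np.nonzero(d>0); X[vv,uu]=cloud(c,P,d)
near=np.hypot(X[...,0]-637,X[...,1]-125)<140
for nm,lo,hi,zl,zh in [('peg',(100,120,40),(130,255,255),278,300),('yellow',(22,120,60),(35,255,255),5,20),('red',(0,150,60),(6,255,255),130,170)]:
    m=(cv2.inRange(hsv,lo,hi)>0)&near&(X[...,2]>zl)&(X[...,2]<zh); p=X[m]
    if len(p): print(nm,len(p),p.mean(0).round(1),p.min(0).round(0),p.max(0).round(0), np.argwhere(m).mean(0).round())
E
```

```text
[[0.0, 0.96, 0.29, 75.13], [1.0, -0.0, -0.0, -1.34], [0.0, 0.29, -0.96, -143.65], [0.0, 0.0, 0.0, 1.0]] [617.8 172.7 341.8]
peg 414 [615.9 172.9 286.1] [609. 165. 278.] [624. 180. 289.] [227. 279.]
red 34 [588.6 175.  154.4] [510. 143. 152.] [715. 224. 156.] [159. 267.]
```

View pics/w1.png

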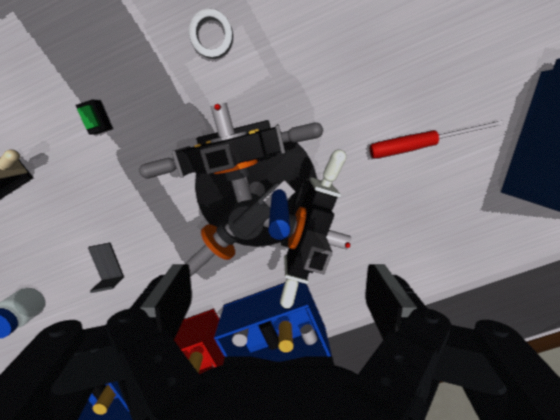

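The wrist view shows the blue peg at (279,210) centred between the fingers, and the empty branch going lower-left at (205,255). I descend and pinch.

Emit:
step_arm(motion=[2,-0.5,50,0,2,-0.5,85,0,2,-0.5,99,0,2,-0.5,99,0,2,-0.5,99,0], grip=0)

```text
time_s: 3.52
position: [616.9, 172.4, 244.1]
tcp_rot: [[-0.924, 0.382, 0.002], [0.382, 0.924, 0.0], [-0.002, 0.001, -1.0]]
wrist_force: [0.8, -0.5, -0.1]
finger_gap: 85.6
```

Emit:
step_arm(motion=[0,0,0,0,0,0,0,0,0,0,0,0,0,0,0,0,0,0,0,0,0,0,0,0,0,0,0,0], grip=0.95)

```text
time_s: 4.4
position: [616.6, 172.2, 242.5]
tcp_rot: [[-0.924, 0.382, 0.001], [0.382, 0.924, 0.0], [-0.0, 0.0, -1.0]]
wrist_force: [2.5, 1.8, 2.8]
finger_gap: 14.6
```

```bash
python3 - <<'E'
from tool import *
s=r.read_state(); print(s['position'].round(1),s['wrist_force'].round(1),s['finger_gap'])
A=np.array([637.3,125.5]); p=s['position'][:2]; v=p-A; print(np.linalg.norm(v),np.arctan2(v[1],v[0]))
a0=np.arctan2(v[1],v[0])
for a in np.linspace(0,-1.64,17)[1:]:
    q=A+50*np.array([np.cos(a0+a),np.sin(a0+a)]); print(rel([*(q-p),0]).tolist(),end=' ')
E
```

```text
[616.6 172.2 242.5] [2.5 1.8 2.8] 14.600963383505295
51.11669785193511 1.9883104451694995
[-4.5, 2.8, 0.0] [-8.6, 5.9, 0.0] [-12.9, 8.6, 0.0] [-17.6, 10.8, 0.0] [-22.4, 12.5, 0.0] [-27.3, 13.8, 0.0] [-32.4, 14.5, 0.0] [-37.5, 14.7, 0.0] [-42.6, 14.4, 0.0] [-47.7, 13.6, 0.0] [-52.6, 12.2, 0.0] [-57.4, 10.4, 0.0] [-62.0, 8.0, 0.0] [-66.3, 5.3, 0.0] [-70.3, 2.0, 0.0] [-73.9, -1.6, 0.0]
```

Emit:
step_arm(motion=[-4.5,2.8,0,0,-8.6,5.9,0,0,-12.9,8.6,0,0,-17.6,10.8,0,0,-22.4,12.5,0,0,-27.3,13.8,0,0,-32.4,14.5,0,0,-37.5,14.7,0,0,-42.6,14.4,0,0,-47.7,13.6,0,0,-52.6,12.2,0,0,-57.4,10.4,0,0,-57.4,10.4,0,0,-57.4,10.4,0,0])

```text
time_s: 6.15
position: [674.2, 159.4, 242.4]
tcp_rot: [[-0.924, 0.382, 0.001], [0.382, 0.924, -0.0], [-0.001, 0.0, -1.0]]
wrist_force: [4.0, -0.5, 4.4]
finger_gap: 14.7
```

```bash
cat > chk.py <<'E'
from tool import *
s=r.read_state(); print(s['position'].round(1),s['wrist_force'].round(1),s['finger_gap'])
v=s['position'][:2]-[637.3,125.5]; print('peg ang',np.linalg.norm(v),np.arctan2(v[1],v[0]))
for n in ['scene','top']:
    im,d,c,P=cap(n,n+'1.png')
    hsv=cv2.cvtColor(im,cv2.COLOR_RGB2HSV)
    X=np.zeros((420,560,3)); vv,uu=np.nonzero(d>0); X[vv,uu]=cloud(c,P,d)
    near=np.hypot(X[...,0]-637.3,X[...,1]-125.5)<140
    for nm,lo,hi,zl,zh in [('yellow',(22,120,60),(35,255,255),5,20),('red',(0,120,60),(8,255,255),138,170)]:
        m=(cv2.inRange(hsv,lo,hi)>0)&near&(X[...,2]>zl)&(X[...,2]<zh)
        k,lab,st,ce=cv2.connectedComponentsWithStats(m.astype(np.uint8),connectivity=8)
        for i in range(1,k):
            p=X[lab==i].mean(0); w=p[:2]-[637.3,125.5]; print(n,nm,st[i,4],p.round(1),ce[i].round(),'r,ang',np.linalg.norm(w).round(1),np.arctan2(w[1],w[0]).round(3))
E
python3 chk.py; python3 - <<'E'
import cv2;a=cv2.imread('pics/scene1.png')[200:360,240:420];cv2.imwrite('pics/crop2.png',cv2.resize(a,None,fx=4,fy=3.6,interpolation=2))
E
```

```text
[674.2 159.4 242.4] [ 4.  -0.5  4.4] 14.657464134703156
peg ang 50.118231153624464 0.7439119572956997
scene yellow 11 [575.1 101.5  13.7] [318. 289.] r,ang 66.7 -2.773
scene red 6 [554.6  33.7 151.6] [295. 250.] r,ang 123.6 -2.304
scene red 1 [589.8  95.  162.3] [318. 266.] r,ang 56.4 -2.571
scene red 1 [638.3 192.3 158.6] [358. 295.] r,ang 66.8 1.556
scene red 5 [760.3  99.  153.2] [305. 341.] r,ang 125.8 -0.212
top yellow 68 [562.8 103.8  13.2] [234. 173.] r,ang 77.6 -2.858
top red 2 [758.5 100.3 148.5] [230. 100.] r,ang 123.8 -0.205
top red 1 [697.9 101.3 159.5] [230. 120.] r,ang 65.3 -0.379
top red 1 [695.1  95.7 158.9] [232. 121.] r,ang 65.0 -0.476
top red 1 [693.8 113.5 153. ] [226. 122.] r,ang 57.8 -0.21
top red 1 [620.8 181.1 164.8] [202. 147.] r,ang 57.9 1.859
top red 1 [612.7 178.7 161.9] [203. 150.] r,ang 58.6 2.004
top red 1 [608.2 177.1 154. ] [204. 152.] r,ang 59.2 2.084
top red 3 [598.8 244.8 154. ] [180. 156.] r,ang 125.4 1.883
top red 1 [594.5  88.3 158.7] [235. 156.] r,ang 56.7 -2.426
top red 1 [587.   97.5 151.9] [232. 159.] r,ang 57.5 -2.634
top red 3 [552.2  33.2 154. ] [255. 171.] r,ang 125.5 -2.315
```

View pics/crop2.png

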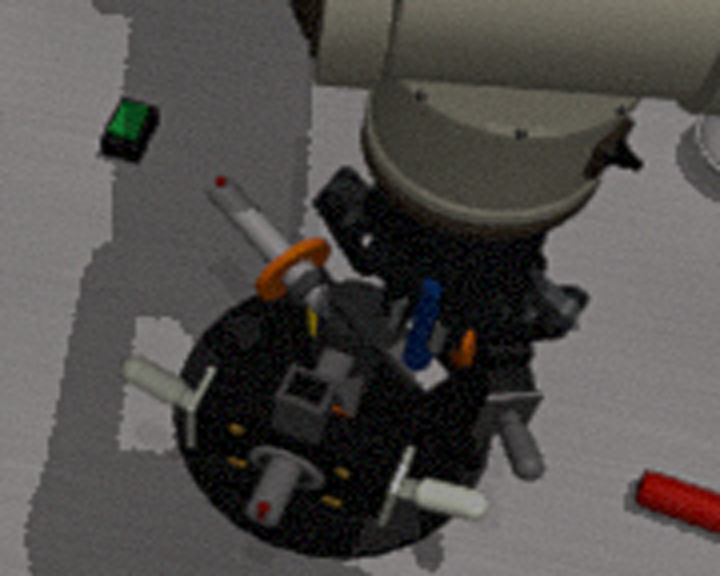

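In the crop the empty branch (red tip at (220,182)) has come most of the way round, and the yellow arrow shows at (312,322). The three red tips agree on branch angle −2.306. The arrow seen from the top is at −2.857, so about 0.55 rad remains.

Emit:
step_arm(motion=[-3.9,-2.2,0,0,-7.8,-4.7,0,0,-11.4,-7.5,0,0,-14.8,-10.6,0,0,-17.8,-14.1,0,0,-20.5,-17.7,0,0,-20.5,-17.7,0,0,-20.5,-17.7,0,0,-20.5,-17.7,0,0])

```text
time_s: 7.38
position: [686.7, 136.4, 242.5]
tcp_rot: [[-0.924, 0.382, 0.002], [0.382, 0.924, 0.001], [-0.002, 0.002, -1.0]]
wrist_force: [10.2, 8.2, 3.1]
finger_gap: 14.3
```

```bash
python3 chk.py | grep -E "peg|yellow|12[0-9]\.|\["
```

```text
[686.7 136.4 242.5] [10.2  8.2  3.1] 14.298894786011259
peg ang 50.55148030110666 0.21766050368714876
scene yellow 43 [563.1  98.6  13.4] [317. 285.] r,ang 78.9 -2.794
scene red 5 [660.9 247.8 153. ] [382. 311.] r,ang 124.6 1.38
scene red 5 [731.   43.3 151.2] [282. 321.] r,ang 124.6 -0.72
top red 2 [731.   45.8 150.1] [250. 109.] r,ang 123.0 -0.705
top red 2 [518.   85.4 152.7] [236. 183.] r,ang 125.8 -2.817
```

The branch is now at −2.81 by all three red tips, with the arrow at about −2.85, so it is well within tolerance. I open, rise and go above the switch.

Emit:
step_arm(motion=[0,0,0,0,0,0,0,0,0,0,0,0,0,0,0,0,0,0,-40,0,0,0,-80,0,0,0,-80,0], grip=0)

```text
time_s: 8.35
position: [686.2, 135.7, 325.9]
tcp_rot: [[-0.924, 0.382, 0.005], [0.382, 0.924, 0.0], [-0.005, 0.002, -1.0]]
wrist_force: [-1.1, 0.0, -1.0]
finger_gap: 85.3
```

Emit:
step_arm(motion=[56,-438,10,64,56,-438,10,64,56,-438,10,64,56,-438,10,64,56,-438,10,64,56,-438,10,64,56,-438,10,64,56,-438,10,64,56,-438,10,64,56,-438,10,64,56,-438,10,64])

```text
time_s: 9.72
position: [467.2, -246.8, 312.2]
tcp_rot: [[-0.064, 0.998, -0.0], [0.998, 0.064, 0.0], [0.0, -0.0, -1.0]]
wrist_force: [-0.5, 0.2, 0.7]
finger_gap: 85.1
```

```bash
python3 chk.py | grep -E "yellow|12[0-9]\.|\["; cat > tw.py <<'E'
from tool import *
s=r.read_state(); print(s['position'].round(1),s['wrist_force'].round(1),s['tcp_rot'].round(3).tolist())
im,d,c,P=cap('wrist','w2.png')
X=np.zeros((420,560,3)); vv,uu=np.nonzero(d>0); X[vv,uu]=cloud(c,P,d)
n=(np.hypot(X[...,0]-467,X[...,1]+247)<130)
for zl,zh in [(133,142),(120,145),(70,96),(40,96)]:
    p=X[n&(X[...,2]>zl)&(X[...,2]<zh)]
    if len(p)<10: continue
    (cx,cy),wh,an=cv2.minAreaRect(p[:,:2].astype(np.float32)); q=p[:,:2]-p[:,:2].mean(0); w,V=np.linalg.eigh(q.T@q)
    print(zl,len(p),p.mean(0).round(1),np.percentile(p,2,0).round(),np.percentile(p,98,0).round(),(cx,cy),wh,an,V[:,1].round(3))
for l,z in [('unit_grip',113),('unit_bore',48)]:
    for m in mark_of('wrist',l)[:3]: print(l,round(m['score'],2),np.round(m['uv']),at_z(c,P,m['uv'],z).round(1))
E
python3 tw.py
```

```text
[ 467.2 -246.8  312.2] [-0.5  0.2  0.7] 85.10968697946701
scene yellow 48 [562.2  98.4  13.1] [317. 284.] r,ang 79.9 -2.795
scene red 6 [519.1  85.4 150.4] [319. 242.] r,ang 124.8 -2.815
scene red 2 [589.5 108.4 152.9] [324. 269.] r,ang 50.8 -2.798
scene red 1 [587.  114.  150.7] [326. 269.] r,ang 51.6 -2.917
scene red 1 [581.4 132.  148.1] [334. 269.] r,ang 56.3 3.026
scene red 1 [593.4  85.1 145.2] [313. 270.] r,ang 59.7 -2.398
scene red 1 [629.1 187.1 157. ] [356. 291.] r,ang 62.1 1.704
scene red 6 [661.2 247.9 152.1] [382. 312.] r,ang 124.7 1.378
scene red 7 [731.5  43.5 153.2] [282. 321.] r,ang 124.9 -0.717
top yellow 4 [559.9  92.7  13.7] [238. 174.] r,ang 84.0 -2.74
top yellow 3 [552.3 118.   13.7] [230. 176.] r,ang 85.4 -3.054
top red 1 [730.9  44.4 150.1] [250. 109.] r,ang 123.9 -0.714
top red 1 [692.   90.  159.4] [234. 122.] r,ang 65.2 -0.576
top red 2 [659.9 248.4 153.8] [179. 134.] r,ang 124.9 1.389
top red 1 [623.8 186.5 147.6] [201. 147.] r,ang 62.5 1.789
top red 2 [518.2  85.6 150.7] [236. 183.] r,ang 125.6 -2.818
[ 467.1 -247.1  312.3] [ 0.6  0.9 -0.3] [[-0.063, 0.99
[... 394 characters left out ...]
.5070695877075195 [-0.126  0.992]
70 1781 [ 454.3 -245.5   81.2] [ 359. -349.   70.] [ 481. -156.   92.] (458.6184997558594, -259.7401123046875) (164.13522338867188, 152.42239379882812) 51.107276916503906 [-0.033  0.999]
40 2433 [ 448.9 -246.5   76.7] [ 345. -348.   57.] [ 481. -157.   92.] (451.7897644042969, -265.1398620605469) (170.14877319335938, 163.54620361328125) 46.356143951416016 [-0.  1.]
unit_grip 0.94 [111. 176.] [ 272.6 -248.6  113. ]
unit_grip 0.8 [278. 190.] [ 467.4 -252.9  113. ]
unit_grip 0.77 [208. 344.] [ 383.2 -478.   113. ]
unit_bore 0.95 [215. 312.] [ 381.  -472.1   48. ]
unit_bore 0.87 [273. 181.] [ 459.8 -254.9   48. ]
unit_bore 0.71 [133. 169.] [ 267.6 -250.7   48. ]
```

View pics/w2.png

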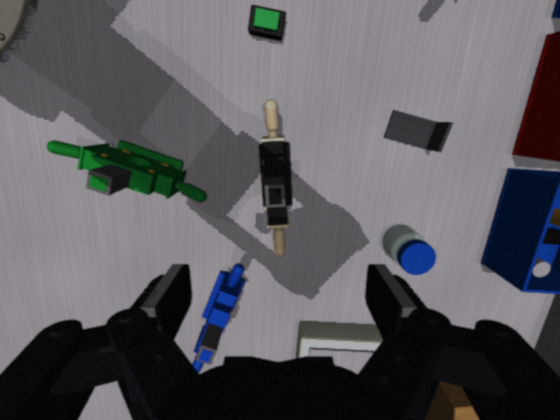

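The wrist view shows the black and cream switch at (275,185). The green switch at (130,170) and the blue one at (222,310) stay alone. The tower top measures 21.8 x 26 mm at (463.5, −253.8), z 137, yaw about 7.5°, which matches the description.

Emit:
step_arm(motion=[-6.5,-4,50,-4,-6.5,-4,100,-4,-6.5,-4,150,-4,-6.5,-4,185,-4,-6.5,-4,205,-4,-6.5,-4,214,-4,-6.5,-4,214,-4,-6.5,-4,214,-4], grip=0)

```text
time_s: 10.98
position: [463.4, -254.8, 99.3]
tcp_rot: [[-0.131, 0.991, 0.001], [0.991, 0.131, -0.001], [-0.001, 0.001, -1.0]]
wrist_force: [-0.4, -0.6, 0.0]
finger_gap: 85.3
```

Emit:
step_arm(motion=[0,0,0,0,0,0,0,0,0,0,0,0,0,0,0,0,0,0,0,0,0,0,0,0,0,0,0,0,0,0,0,0], grip=0.95)

```text
time_s: 11.98
position: [463.2, -254.6, 98.5]
tcp_rot: [[-0.131, 0.991, 0.0], [0.991, 0.131, -0.0], [-0.0, 0.0, -1.0]]
wrist_force: [2.3, -0.3, 5.0]
finger_gap: 21.0
```

Emit:
step_arm(motion=[0,0,-10,0,0,0,-40,0,0,0,-80,0,0,0,-120,0,40,4,-130,-2,80,9,-130,-4,120,14,-130,-6,160,18,-130,-8,200,23,-130,-10,240,27,-130,-11.3,275,31,-130,-11.3,300,34,-130,-11.3,316,36,-130,-11.3,316,36,-130,-11.3,316,36,-130,-11.3,316,36,-130,-11.3])

```text
time_s: 13.98
position: [457.3, 62.8, 228.3]
tcp_rot: [[-0.322, 0.947, -0.0], [0.947, 0.322, -0.0], [-0.0, -0.0, -1.0]]
wrist_force: [-1.0, 0.9, -4.1]
finger_gap: 21.3
```

```bash
cat > al.py <<'E'
from tool import *
import sys
s=r.read_state(); R=s['tcp_rot'];print(s['time_s'],s['position'].round(1),s['wrist_force'].round(2),s['finger_gap'],R[:,1].round(3))
A=np.array([637.3,125.5]); th=float(sys.argv[1]) if len(sys.argv)>1 else -2.813
u=np.array([np.cos(th),np.sin(th)]); n=np.array([-u[1],u[0]]); b=s['position']+R@[0.8,0,0]
print('bore along %.1f lat %.1f z %.1f'%((b[:2]-A)@u,(b[:2]-A)@n,b[2]-50.5-140),'branch out in tool',(R.T@[*u,0]).round(4),'yaw err deg',np.degrees(np.arctan2(*(R.T@[*u,0])[:2])).round(2))
E
python3 al.py; python3 - <<'E'
from tool import *
im,d,c,P=cap('wrist','w3.png')
X=np.zeros((420,560,3)); vv,uu=np.nonzero(d>0); X[vv,uu]=cloud(c,P,d)
A=np.array([637.3,125.5]);u=np.array([np.cos(-2.813),np.sin(-2.813)])
L=(X[...,:2]-A)@u; T=(X[...,:2]-A)@np.array([-u[1],u[0]])
# rod crest points
m=(abs(T)<25)&(X[...,2]>143)&(X[...,2]<152)&(L>60)&(L<122)
print(m.sum())
for a in range(40,125,8):
    k=m&(L>=a)&(L<a+8)
    if k.sum()>3: print(a,k.sum(),T[k].mean().round(1),np.percentile(T[k],[5,95]).round(1),X[k][:,2].max().round(1))
hsv=cv2.cvtColor(im,cv2.COLOR_RGB2HSV)
for nm,lo,hi,zl,zh in [('red',(0,120,60),(8,255,255),138,170),('orange',(8,150,60),(20,255,255),110,180)]:
    m=(cv2.inRange(hsv,lo,hi)>0)&(X[...,2]>zl)&(X[...,2]<zh)&(abs(T)<35)&(L>30)&(L<140)
    if m.sum(): print(nm,m.sum(),X[m].mean(0).round(1),'L',np.percentile(L[m],[2,50,98]).round(1),'T',T[m].mean().round(1),np.percentile(T[m],[2,98]).round(1))
E
```

```text
13.975 [457.3  62.8 228.3] [-0.99  0.88 -4.12] 21.344844317568644 [ 0.947  0.322 -0.   ]
bore along 190.6 lat 0.5 z 37.8 branch out in tool [-5.e-04 -1.e+00  2.e-04] yaw err deg -179.97
1684
56 112 -1.9 [-9.   6.8] 151.1
64 217 -2.1 [-8.9  6.1] 151.6
72 215 -2.0 [-8.7  6.2] 151.6
80 222 -1.9 [-8.7  6.3] 151.5
88 216 -2.1 [-8.8  6.1] 151.8
96 220 -2.0 [-8.8  5.9] 151.4
104 214 -1.8 [-8.5  6.3] 151.5
112 213 -1.9 [-8.6  6.2] 151.5
120 55 -2.1 [-8.7  6. ] 151.0
red 68 [533.1  93.9 151.7] L [ 46.1 127.6 130.4] T -3.8 [-26.5   4. ]
orange 1835 [582.3 110.6 150.9] L [52.2 57.6 58.5] T -3.6 [-25.5  22.3]
```

View pics/w3.png

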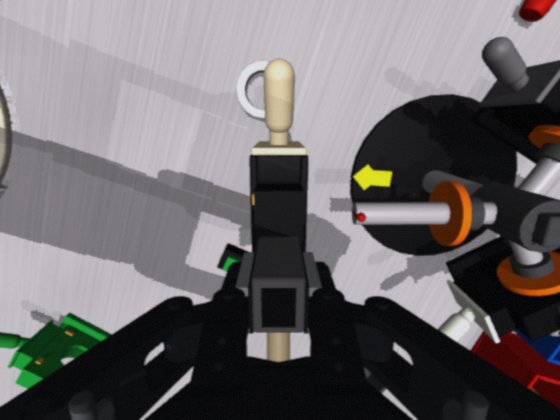

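The wrist view shows the held switch centred at (279,200) and the clear branch at (405,212) with its red lip at (360,216). The arrow at (372,178) is under the branch, and the orange disc is at (455,212), about 56–58 mm from the axis. I expect bore contact near 70 mm. I lower to branch height and go in stepwise.

Emit:
step_arm(motion=[1.5,0,15,0,1.5,0,30,0,1.5,0,35,0,1.5,0,35,0,1.5,15,35,0,1.5,30,35,0,1.5,42,35,0,1.5,42,35,0,1.5,42,35,0])

```text
time_s: 15.15
position: [496.3, 78.5, 193.1]
tcp_rot: [[-0.323, 0.946, -0.001], [0.946, 0.323, -0.0], [0.0, -0.001, -1.0]]
wrist_force: [-0.5, -0.2, -2.8]
finger_gap: 21.1
```

```bash
python3 al.py; python3 - <<'E'
from tool import *
im,d,c,P=cap('wrist','w4.png')
im2,_,_,_=cap('scene','s4.png')
X=np.zeros((420,560,3)); vv,uu=np.nonzero(d>0); X[vv,uu]=cloud(c,P,d)
R=r.read_state()['tcp_rot'];p=r.read_state()['position']
Y=(X-p)@R
m=(abs(Y[...,1])<9)&(abs(Y[...,0])<25)&(d>0)&(X[...,2]>200)
print('tower top z',np.percentile(X[m][:,2],[5,50,95]).round(1), m.sum(),'exp',p[2]-98.5+136)
a=cv2.imread('pics/s4.png')[200:320,240:400];cv2.imwrite('pics/crop4.png',np.hstack([cv2.resize(a,(400,300),interpolation=2),cv2.resize(cv2.imread('pics/w4.png'),(400,300))]))
E
```

```text
15.15 [496.3  78.5 193.1] [-0.49 -0.24 -2.8 ] 21.059238718485627 [ 0.946  0.323 -0.001]
bore along 148.6 lat -1.8 z 2.6 branch out in tool [ 6.e-04 -1.e+00  6.e-04] yaw err deg 179.96
tower top z [213.2 271.9 287.1] 8561 exp 230.83949600249616
```

View pics/crop4.png

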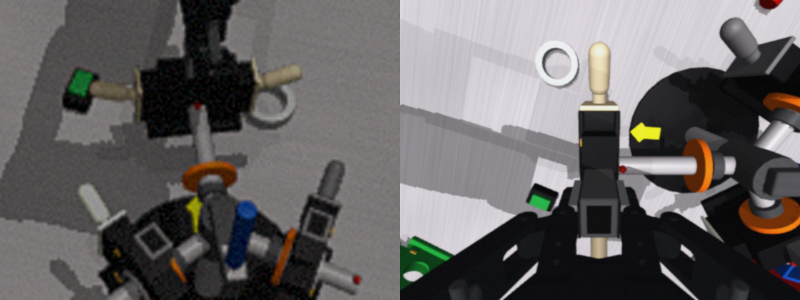

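The left view shows the lip's red end (197,103) in front of the middle of the body, and the right view shows the branch meeting the body squarely. I advance over the lip gently.

Emit:
step_arm(motion=[0.5,4,0,0,0.5,8,0,0,0.5,12,0,0,0.5,16,0,0,0.5,20,0,0,0.5,20,0,0])

```text
time_s: 16.0
position: [515.4, 85.5, 193.1]
tcp_rot: [[-0.323, 0.946, -0.0], [0.946, 0.323, -0.0], [0.0, -0.0, -1.0]]
wrist_force: [-0.2, 0.7, -3.6]
finger_gap: 21.2
```

```bash
python3 al.py
```

```text
16.0 [515.4  85.5 193.1] [-0.15  0.69 -3.56] 21.19654939296102 [ 0.946  0.323 -0.   ]
bore along 128.3 lat -2.2 z 2.6 branch out in tool [ 5.e-04 -1.e+00  3.e-04] yaw err deg 179.97
```

No contact, so the bore is over the lip. I continue to about 80 mm.

Emit:
step_arm(motion=[0,5,0,0,0,10,0,0,0,15,0,0,0,20,0,0,0,25,0,0,0,30,0,0,0,35,0,0,0,40,0,0,0,44,0,0,0,48,0,0,0,48,0,0,0,48,0,0])

```text
time_s: 17.5
position: [560.6, 100.9, 193.2]
tcp_rot: [[-0.323, 0.946, -0.0], [0.946, 0.323, -0.0], [-0.0, -0.0, -1.0]]
wrist_force: [-0.1, 0.6, -3.1]
finger_gap: 21.6
```

```bash
python3 al.py
```

```text
17.5 [560.6 100.9 193.2] [-0.1   0.56 -3.08] 21.572633516158067 [ 0.946  0.323 -0.   ]
bore along 80.6 lat -2.2 z 2.7 branch out in tool [ 4.e-04 -1.e+00  2.e-04] yaw err deg 179.98
```

Emit:
step_arm(motion=[0,2,0,0,0,4,0,0,0,6,0,0,0,7.5,0,0,0,7.5,0,0])

```text
time_s: 18.12
position: [567.9, 103.3, 193.2]
tcp_rot: [[-0.323, 0.946, -0.0], [0.946, 0.323, -0.0], [-0.0, -0.0, -1.0]]
wrist_force: [0.3, 0.4, -2.6]
finger_gap: 21.4
```

Emit:
step_arm(motion=[0,1,0,0,0,2,0,0,0,2,0,0])

```text
time_s: 18.5
position: [569.7, 104.0, 193.3]
tcp_rot: [[-0.323, 0.946, -0.0], [0.946, 0.323, -0.0], [-0.0, -0.0, -1.0]]
wrist_force: [0.5, 0.4, -3.9]
finger_gap: 21.3
```

Emit:
step_arm(motion=[0,1,0,0,0,1.5,0,0,0,1.5,0,0])

```text
time_s: 18.88
position: [570.9, 104.4, 193.3]
tcp_rot: [[-0.323, 0.946, -0.001], [0.946, 0.323, -0.0], [-0.0, -0.001, -1.0]]
wrist_force: [-3.4, -0.6, -1.9]
finger_gap: 21.1
```

Emit:
step_arm(motion=[0,0.8,0,0,0,1.5,0,0,0,1.5,0,0])

```text
time_s: 19.25
position: [572.4, 104.9, 193.3]
tcp_rot: [[-0.323, 0.946, -0.0], [0.946, 0.323, -0.0], [-0.0, -0.001, -1.0]]
wrist_force: [-5.3, -1.6, -1.8]
finger_gap: 21.4
```

```bash
python3 al.py
```

```text
19.25 [572.4 104.9 193.3] [-5.3  -1.64 -1.83] 21.373376277325992 [ 0.946  0.323 -0.001]
bore along 68.1 lat -2.2 z 2.8 branch out in tool [ 4.e-04 -1.e+00  5.e-04] yaw err deg 179.97
```

Emit:
step_arm(motion=[0,0.8,0,0,0,1.5,0,0,0,1.5,0,0])

```text
time_s: 19.62
position: [573.6, 105.3, 193.3]
tcp_rot: [[-0.323, 0.946, -0.001], [0.946, 0.323, -0.0], [-0.0, -0.001, -1.0]]
wrist_force: [-6.4, -3.2, 0.2]
finger_gap: 21.4
```

Emit:
step_arm(motion=[0,0.6,0,0,0,1.2,0,0,0,1.2,0,0,0,1.2,0,0,0,1.2,0,0,0,1.2,0,0])

```text
time_s: 20.38
position: [574.6, 105.6, 193.3]
tcp_rot: [[-0.323, 0.946, -0.001], [0.946, 0.323, -0.0], [-0.0, -0.001, -1.0]]
wrist_force: [-7.6, -2.7, 0.5]
finger_gap: 21.4
```

```bash
python3 al.py; python3 -c "
from tool import *
for i in range(4):
    optics.capture('wrist'); print(r.read_state()['wrist_force'].round(1))"
```

```text
20.375 [574.6 105.6 193.3] [-7.63 -2.66  0.55] 21.39399217603535 [ 0.946  0.323 -0.001]
bore along 65.7 lat -2.2 z 2.8 branch out in tool [ 4.0e-04 -1.0e+00  1.2e-03] yaw err deg 179.98
[-8.2 -3.8  1.5]
[-9.3 -2.8  0.6]
[-8.4 -3.3  0.2]
[-7.4 -3.   0.3]
```

I read about 8.7 N, steady for well over half a second, with the buffer at roughly 4.4 mm. I back off until it is free, then lower onto the branch.

Emit:
step_arm(motion=[0,-1.5,0,0,0,-3,0,0,0,-4.5,0,0,0,-6,0,0,0,-7,0,0,0,-7,2,0,0,-7,4,0,0,-7,6,0,0,-7,8,0,0,-7,9,0,0,-7,9,0,0,-7,9,0])

```text
time_s: 22.08
position: [568.5, 103.5, 184.4]
tcp_rot: [[-0.323, 0.946, 0.0], [0.946, 0.323, -0.0], [-0.0, 0.0, -1.0]]
wrist_force: [-0.5, 0.3, -3.3]
finger_gap: 21.2
```

Emit:
step_arm(motion=[0,0,0.6,0,0,0,1.2,0,0,0,1.2,0])

```text
time_s: 22.45
position: [568.4, 103.6, 183.0]
tcp_rot: [[-0.323, 0.946, -0.0], [0.946, 0.323, -0.0], [-0.0, -0.0, -1.0]]
wrist_force: [-0.6, 0.4, -3.1]
finger_gap: 21.3
```

```bash
python3 al.py
```

```text
22.45 [568.4 103.6 183. ] [-0.58  0.41 -3.1 ] 21.26858436157911 [ 0.946  0.323 -0.   ]
bore along 72.3 lat -2.3 z -7.5 branch out in tool [ 4.e-04 -1.e+00  2.e-04] yaw err deg 179.97
```

Emit:
step_arm(motion=[0,0,0.7,0,0,0,0.7,0,0,0,0.7,0])

```text
time_s: 22.82
position: [568.4, 103.5, 182.4]
tcp_rot: [[-0.323, 0.946, -0.0], [0.946, 0.323, -0.0], [-0.0, -0.0, -1.0]]
wrist_force: [-0.4, 0.3, -3.4]
finger_gap: 21.3
```

Emit:
step_arm(motion=[0,0,0.6,0,0,0,0.6,0,0,0,0.6,0])

```text
time_s: 23.2
position: [568.5, 103.5, 181.9]
tcp_rot: [[-0.323, 0.946, 0.0], [0.946, 0.323, -0.0], [-0.0, 0.0, -1.0]]
wrist_force: [0.0, -0.5, -0.3]
finger_gap: 21.5
```

The branch now carries the weight. I open partly, then rise straight up.

Emit:
step_arm(motion=[0,0,0,0,0,0,0,0,0,0,0,0,0,0,0,0,0,0,0,0], grip=0.4)

```text
time_s: 23.82
position: [568.4, 103.6, 181.8]
tcp_rot: [[-0.323, 0.946, -0.0], [0.946, 0.323, -0.0], [-0.0, -0.0, -1.0]]
wrist_force: [0.5, 0.0, -0.6]
finger_gap: 50.9
```

Emit:
step_arm(motion=[0,0,-5,0,0,0,-15,0,0,0,-35,0,0,0,-65,0,0,0,-110,0,0,0,-150,0,0,-50,-160,0,0,-110,-160,0,0,-160,-160,0,0,-160,-160,0,0,-160,-160,0,0,-160,-160,0,0,-160,-160,0])

```text
time_s: 25.45
position: [417.6, 52.0, 341.4]
tcp_rot: [[-0.323, 0.946, -0.001], [0.946, 0.323, -0.0], [0.0, -0.001, -1.0]]
wrist_force: [-1.0, -0.1, 0.1]
finger_gap: 51.5
```

```bash
python3 chk.py | grep -E "yellow|12[0-9]\.|\[4"; python3 - <<'E'
from tool import *
im,d,c,P=cap('wrist','w5.png'); cap('scene','s5.png')
X=np.zeros((420,560,3)); vv,uu=np.nonzero(d>0); X[vv,uu]=cloud(c,P,d)
A=np.array([637.3,125.5]);u=np.array([np.cos(-2.813),np.sin(-2.813)])
L=(X[...,:2]-A)@u; T=(X[...,:2]-A)@np.array([-u[1],u[0]])
for zl,zh in [(212,228),(160,180)]:
    m=(L>40)&(L<110)&(abs(T)<60)&(X[...,2]>zl)&(X[...,2]<zh)
    if m.sum()>5: print(zl,m.sum(),np.percentile(X[m][:,2],[5,50,95]).round(1),'L',np.percentile(L[m],[2,98]).round(1),'T',np.percentile(T[m],[2,98]).round(1))
a=cv2.imread('pics/s5.png')[190:340,230:430]
cv2.imwrite('pics/crop5.png',np.hstack([cv2.resize(a,(400,300),interpolation=2),cv2.resize(cv2.imread('pics/w5.png'),(400,300))]))
E
```

```text
[417.6  52.  341.4] [-1.  -0.1  0.1] 51.4986028341345
scene yellow 19 [569.4 101.   13.6] [318. 287.] r,ang 72.2 -2.796
scene red 7 [519.9  85.1 152.3] [319. 242.] r,ang 124.2 -2.81
scene red 5 [661.6 247.6 152.2] [382. 312.] r,ang 124.5 1.375
scene red 7 [731.7  43.5 151.4] [282. 322.] r,ang 125.0 -0.715
top yellow 2 [557.3  91.7  16.6] [238. 174.] r,ang 86.9 -2.742
top red 1 [730.8  44.4 150.7] [250. 109.] r,ang 123.8 -0.715
top red 1 [700.9 102.6 146.3] [230. 120.] r,ang 67.6 -0.346
top red 1 [672.1  70.5 156.6] [241. 129.] r,ang 65.1 -1.007
top red 2 [658.9 247.3 159. ] [179. 134.] r,ang 123.7 1.396
212 801 [213.7 220.5 222.2] L [62.8 84.1] T [-17.7   7.1]
160 1944 [161.  173.1 176.5] L [60.2 86.2] T [-40.5  54. ]
```

View pics/crop5.png

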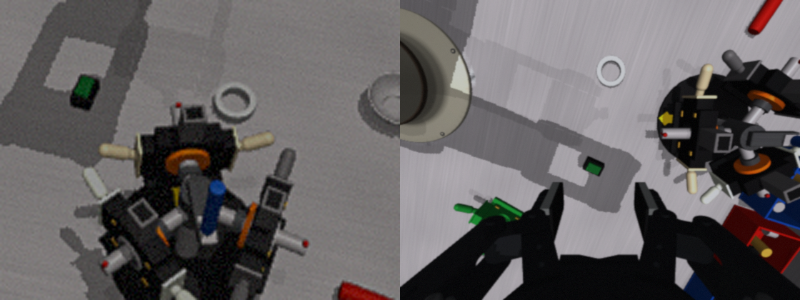

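The switch hangs upright on the branch: crop left, body at (190,150) against the orange disc. The tower top is at z 220.5 (219.5 expected). I let it settle briefly and check that it is at rest.

Emit:
step_arm(motion=[0,0,0,0,0,0,0,0,0,0,0,0,0,0,0,0,0,0,0,0,0,0,0,0,0,0,0,0,0,0,0,0,0,0,0,0,0,0,0,0,0,0,0,0,0,0,0,0])

```text
time_s: 27.15
position: [417.0, 51.8, 341.8]
tcp_rot: [[-0.323, 0.946, -0.0], [0.946, 0.323, -0.0], [-0.0, -0.0, -1.0]]
wrist_force: [-0.0, -0.0, -0.3]
finger_gap: 51.2
```

```bash
python3 - <<'E'
from tool import *
A=np.array([637.3,125.5]);u=np.array([np.cos(-2.813),np.sin(-2.813)])
for i in range(3):
    im,d,c,P=cap('wrist'); X=cloud(c,P,d)
    L=(X[:,:2]-A)@u; T=(X[:,:2]-A)@np.array([-u[1],u[0]])
    m=(L>40)&(L<110)&(abs(T)<60)&(X[:,2]>212)&(X[:,2]<228)
    print(L[m].mean().round(2),T[m].mean().round(2),X[m][:,2].mean().round(2))
for q in [0]: print(r.job_done())
E
```

```text
74.88 -5.72 219.81
74.85 -5.68 219.83
74.91 -5.78 219.77
the job is handed in; nothing more can be done
None
```

I turned the tree by its peg, threaded the loose black switch over the lip, pressed it against the orange stop and left it hanging on the branch. I handed the job in at about 27 s; no verdict is reported.

- **Branch over arrow:** three lip pins put the branch at about −2.81 rad. The arrow measured −2.86 when seen in full and −2.79 to −2.83 when partly hidden, so the error is about 0.05 rad or less.
- **Press on the stop:** contact came with the bore about 70 mm from the axis. I held about 8.7 N for over half a second. That means roughly 4.4 mm of compression by the stated spring rate, not measured directly.
- **Final pose:** the tower top sits at z ≈ 220 mm (219.5 expected), about 75 mm from the axis by camera. Three readings after the pause agreed within 0.1 mm, so the switch is at rest. The arm is clear.
- **One reading off:** the tower top sits about 4 mm sideways of the branch axis. This is about 0.04 rad of tilt or camera bias, well inside the limit.
- **Bystanders:** I did not measure their positions at the end. Nothing on the moves suggested contact, and those visible in the last pictures looked in place.

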